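Bleed the purge gas line and set its flow selector

ROBOT

A 6-joint arm with a two-finger parallel gripper is mounted at the origin on a cart in front of the work surface, level with it; the furniture and walls round the work are solid. World frame = base frame: x ahead of the robot, y to its left, z up, the work surface at z = 0. Lengths are in m, angles in rad, forces in N, time in s.
With the tool pointing down it reaches from about 0.375 to 0.9 m from the base axis. Payload 3.1 kg.
Tool frame: the origin (TCP) lies at the very end of the fingers, on their centre line; the grasp point (between the pads) lies 19 mm behind it (manip.pinch_z is the distance from the TCP to the grasp point, in m); z points along the fingers, y is the line along which they close (so a half turn about z gives the same grasp; the last joint's range is limited). The gripper opens to 85 mm and grips with 20 to 120 N. Pads are 22 mm wide; open, the fingers measure 114 mm over their backs; the gripper's body (76 mm by 85 mm) begins 54 mm behind the grasp point. The pads swing forward as they close: fully open they stand 13 mm farther back than shut.
Start: joints at [0.928, 0.527, 1.433, -0, 1.181, -0.178], TCP at [0.28, 0.559, 0.231] pointing down, gripper open.
Joint ranges: [-3.08, 3.08], [-0.75, 2.2], [0.22, 2.44], [-1.43, 4.57], [0, 2.65], [-2.85, 2.85]. Speed limits (rad/s): [2.79, 2.79, 3.14, 3.14, 3.14, 3.14].

INTERFACE

Orientations are given as a unit quaternion [x, y, z, w].
In Python, from station import manip gives the robot as it stands.
- The arm moves only by the tool servo_tool, never from a script. Its argument "commands" is one flat list of numbers, 7 for each row, row after row: the shift along the tool's x, y, z each as a share of 500 mm, from -1 to 1, then the turn, a rotation vector about the tool's x, y, z each as a share of 360 degrees, from -1 to 1, then the opening, from -1 (shut) to 1 (fully open). In form: [dx, dy, dz, rx, ry, rz, claw, dx, dy, dz, rx, ry, rz, claw, ...]. A call has 1 to 12 rows; each row shifts and turns the commanded pose from where the row before left it, along the tool's axes as they then stand; what a row does not reach is not made up. A row lasts 1/12 s, in which the tool goes at most 41.7 mm and 7.16 degrees, less where a joint would pass 70% of its speed; a pose out of reach is approached as far as the arm can. A call with a number of a shift or a turn outside -1 to 1 is refused whole. A call with a gripper value outside its range is refused whole. The fingers move at their own pace and stop on an object; "force" is the grip in N (left out, the last holds). Time passes only in rows, so rows that do not move let the fingers close. It gives the time, the measured TCP pose, the force, the opening and the grip force at its end, in the units of the state.
- manip.sense(): the state, without advancing time (a new reading comes with each control period).
- manip.snapshot(name): name is "scene" or "side" or "wrist"; returns a dict with "img" (384x512x3 uint8, red, green, blue), "mtx" (3x3 intrinsics, pixels), "world_to_cam" (4x4, takes a point from world to camera coordinates). Camera axes: x right, y up, looking along -z (the intrinsics and any distortion apply to the point x, -y, -z); pixel columns grow to the right and rows downward; lengths in m; the calibration is good to about 2 mm. The wrist camera is an equidistant fisheye: a pixel r from the principal point sees the ray r / f radians off the axis. A picture is of the moment at which its call begins. There is no depth.
- manip.sign_off(): hands the job in; it is judged then, once.
Trained networks look in a picture, given as the dict that the camera call returned (one of the last four; its "shot" number tells which), for a name from the list of things; names that differ only in an ending like _2 or _b are one class to them, and where a whole thing is asked for, a point or a joint stands for the part that bears it (a point fixed in the world has none). Each returns a list of dicts, best first, with "conf" (0 to 1); they miss things now and then, are a little off and sometimes report something else, mostly with a low value. They report only what shows in the picture. A call takes as long as a camera call.
- manip.look_for(picture, query): "box" ([left, top, width, height] in pixels, round what is visible of it).
- manip.silhouettes(picture, query): "pixels" (384x512 bool, what is visible of it) and "box" ([left, top, width, height] in pixels, round what is visible of it).
The state is a dict: "t": time; "q": joint angles; "qd": joint speeds; "tau": joint torques, N m; "tcp_pos": TCP position; "tool_rot": TCP orientation; "force": force on the tool from outside, world axes, zero at the start; "ft_torque": the same for the moment, N m; "finger_gap": opening from 0.0 (shut) to 1.0 (fully open); "gripper_force": force on a finger pad.
Only numpy, scipy, OpenCV 4.12 (cv2) and the standard library are available. Lean on these libraries where they do the work, as an engineer would, in place of code of your own. Each camera call takes 0.05 s, during which the arm holds its last target. There are 200 camera calls.

TASK

Bleed the purge line and set its flow: turn the selector knob counter-clockwise to its end stop, then, with it left there, pull the spring sleeve of the coupler fully back and let it spring fully forward again. After that turn the knob exactly four clicks clockwise from the stop, never going past the fourth click. Leave the amber bottle, beaker, measuring cylinder and timer standing where they are.

Things in the scene. Friction and masses are not known exactly. Their poses are not given: they have to be found in the camera images.
- selector_box: fixed square grey box with an aluminium top, 104 x 104 x 45 mm high; origin: centre of its underside, on the knob's axis; z up. Two brass stubs stick out 12 mm from its +x side. Its place on the worktop and yaw vary. Behind the work, left of y = -0.1 m, stands a tall fixed instrument (0.35 to 0.45 m high) with its front face at x = 0.56 m: keep the arm clear of it.
- knob_grip (a point): grip point of the black selector knob: on its vertical axis, 73 mm above the worktop, 12 mm below its top. A disc 48 mm across (its top 54 mm above the worktop) carries a bar 44 mm long, 14 mm thick, with upright faces from 54 to 85 mm. Turns with the knob: x axis along the bar to the pointer end (white line), y across its thickness, z up.
- range_knob (a joint): knob angle in rad: 0 at the counter-clockwise end stop, growing CLOCKWISE from above; clicks every 0.5236 rad (30 degrees), positions 0 to 7, end stops. At 0 the pointer stands 105 degrees counter-clockwise from the box's x axis, at the one long mark; 7 short marks follow. Starts at click 1, 2 or 3, rarely poised between two. About 0.15 Nm per click; let go, it snaps to the nearest.
- coupler: fixed quick coupler on a dark steel foot plate, 124 x 60 x 10 mm; origin: centre of the plate's underside; z up. The coupler's axis lies level, along the plate's x axis, 72 mm above the worktop: mouth at x = -53 mm, sleeve, then a fixed brass collar (radius 17 mm, from x = +29 mm on) held by a bracket. Its place and yaw vary.
- sleeve_mid (a point): middle of the steel sleeve's grip waist, on the coupler's axis, 72 mm above the worktop. Waist 26 mm diameter, 24 mm long, between two flanges of 30 mm diameter; the sleeve lies level, 40 mm overall. Moves with it; x axis: the pull-back direction (from the mouth to the brass collar), z up. Free space below and on both sides.
- sleeve (a joint): travel of the sleeve in m, 0 when fully forward, growing as it is pulled back, hard stop at 0.012 (fully back). A spring drives it forward: 4 N when forward, 7 N when fully back; it returns by itself when released.
- amber_bottle: bystander: amber reagent bottle, 60 mm diameter, 125 mm high; origin: centre of its underside, z up
- timer: bystander: flat white lab timer, 62 x 62 x 21 mm; origin: centre of its underside, z up
- beaker: bystander: clear plastic beaker, 70 mm diameter, 85 mm high; origin: centre of its underside, z up
- cylinder: bystander: clear measuring cylinder, 58 mm foot, 184 mm high; origin: centre of its underside, z up

How it is judged:
By the outcome, as a careful person would: the job done as asked, in the order asked, and still so for the second after the job is handed in, with the robot touching nothing.
It also fails if it takes over 72 s, if anything falls off the work surface, if the arm or the gripper's body presses on something with over 40 N, if the wrist force passes 120 N, or if a joint passes its speed limit or range.

## Working session

There is one attempt and no reset: what is moved stays moved. The work goes in short steps, Python scripts to look and compute and a tool call to move; the robot and the scene stay as the last step left them, time stands still between calls to the robot, and variables do not carry over. Pictures are saved under pics/ and viewed, at most 10 in all, crops included, and the job is handed in when it is done.

Besides the shell and the picture viewer there is one more tool, called after "Request:" as a command line: name --argument value ..., lists and objects as JSON in quotes. servo_tool: Moves the arm, as the interface text tells. Its arguments: {"type":"object","properties":{"commands":{"type":"array"},"force":{"type":"number"}},"required":["commands"]}

```bash
ls; mkdir -p pics; python3 - <<'E'
from station import manip
import cv2,numpy as np
s=manip.sense();print(s['t'],s['tcp_pos'],s['tool_rot'],s['finger_gap'])
ims=[]
for n in ['scene','side']:
    p=manip.snapshot(n);ims.append(p['img']);print(n,p['mtx'].tolist(),np.round(p['world_to_cam'],3).tolist())
    for q in ['selector_box','knob_grip','coupler','sleeve_mid','amber_bottle','timer','beaker','cylinder']:
        print(q,[(np.round(d['box']).tolist(),round(d['conf'],2)) for d in manip.look_for(p,q)[:2]])
    cv2.imwrite(f'pics/{n}.png',cv2.resize(p['img'][:,:,::-1],(800,600),interpolation=cv2.INTER_CUBIC))
E
```

```text
pics
0.0 [0.27910775 0.55840745 0.23034405] [ 2.29814519e-01  9.73233842e-01 -9.85652460e-04 -4.52489068e-04] 1.0032218887195719
scene [[420.10571584750346, 0.0, 257.1450624820185], [0.0, 420.10571584750346, 192.96048624230798], [0.0, 0.0, 1.0]] [[0.834, -0.551, 0.018, -0.409], [0.25, 0.406, 0.879, -0.157], [-0.492, -0.729, 0.477, -1.299], [0.0, 0.0, 0.0, 1.0]]
selector_box [([195.0, 156.0, 37.0, 28.0], 0.62)]
knob_grip []
coupler [([294.0, 227.0, 39.0, 45.0], 0.57), ([306.0, 233.0, 16.0, 13.0], 0.41)]
sleeve_mid [([306.0, 233.0, 15.0, 12.0], 0.62)]
amber_bottle [([197.0, 139.0, 12.0, 29.0], 0.7)]
timer [([223.0, 183.0, 16.0, 12.0], 0.68), ([210.0, 158.0, 8.0, 13.0], 0.53)]
beaker [([281.0, 208.0, 20.0, 38.0], 0.63)]
cylinder [([338.0, 219.0, 21.0, 63.0], 0.95)]
side [[451.9278807311929, 0.0, 253.20574334632212], [0.0, 451.9278807311929, 194.0441878313184], [0.0, 0.0, 1.0]] [[-0.91, -0.415, 0.001, 0.394], [0.226, -0.492, 0.841, -0.191], [-0.348, 0.765, 0.542, -1.593], [0.0, 0.0, 0.0, 1.0]]
selector_box [([211.0, 241.0, 25.0, 30.0], 0.54)]
knob_grip []
coupler [([281.0, 161.0, 20.0, 19.0], 0.48)]
sleeve_mid []
amber_bottle [([188.0, 248.0, 25.0, 36.0], 0.71)]
timer []
beaker [([270.0, 166.0, 17.0, 24.0], 0.65), ([284.0, 156.0, 10.0, 7.0], 0.22)]
cylinder [([288.0, 143.0, 3.0, 14.0], 0.61)]
```

View pics/scene.png

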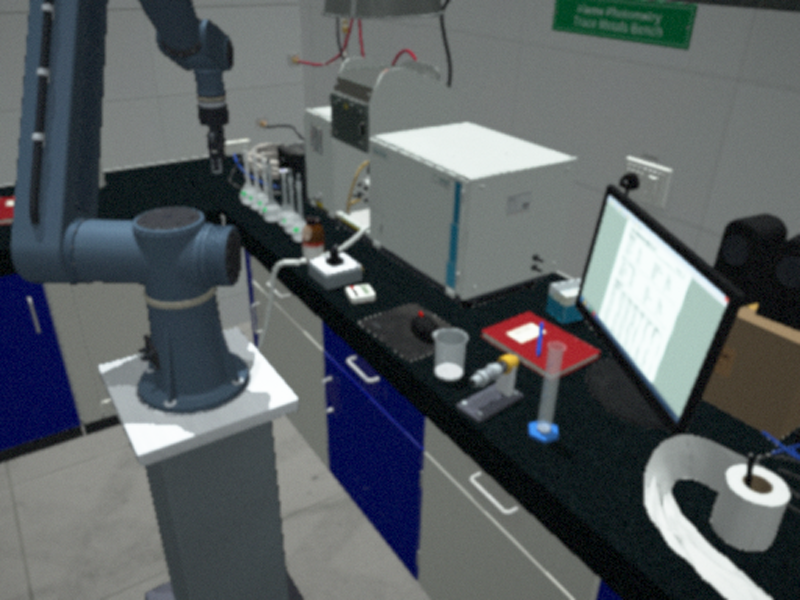

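View pics/side.png

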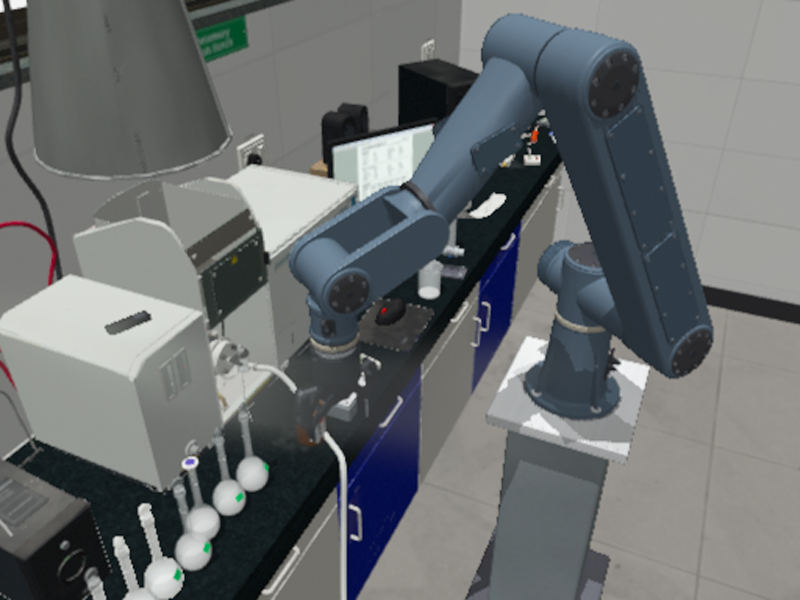

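```bash
cat > h.py <<'E'
from station import manip
import numpy as np, cv2
from scipy.spatial.transform import Rotation as R
def ray(p,u,v,fish=False):
    K=p['mtx'];x=(u-K[0,2])/K[0,0];y=(v-K[1,2])/K[1,1]
    if fish:
        r=np.hypot(x,y);d=np.array([x/r*np.sin(r),-y/r*np.sin(r),-np.cos(r)]) if r>1e-9 else np.array([0,0,-1.])
    else: d=np.array([x,-y,-1.])
    W=p['world_to_cam'];Rm=W[:3,:3];return -Rm.T@W[:3,3],Rm.T@d
def at_z(p,u,v,z,fish=False):
    o,d=ray(p,u,v,fish);return o+d*(z-o[2])/d[2]
def proj(p,X,fish=False):
    c=p['world_to_cam']@np.r_[X,1];x,y,z=c[0],-c[1],-c[2]
    if fish:
        r=np.hypot(x,y);th=np.arctan2(r,z);x,y=x/r*th,y/r*th
    else: x,y=x/z,y/z
    K=p['mtx'];return np.array([K[0,0]*x+K[0,2],K[1,1]*y+K[1,2]])
E
python3 - <<'E'
from h import *
p=manip.snapshot('scene')
for n,u,v,z in [('box',213,165,.045),('sleeve',313,239,.072),('timer',231,189,.02),('bottle base',203,166,0),('cyl',348,278,0),('beaker',291,243,0)]: print(n,at_z(p,u,v,z).round(3))
p=manip.snapshot('side')
for n,u,v,z in [('box',223,256,.045),('coup',291,170,.07),('bottle base',200,281,0),('cyl top',289,144,.184),('beaker',278,188,0)]: print(n,at_z(p,u,v,z).round(3))
p=manip.snapshot('wrist');print(p['mtx'].tolist(),p['world_to_cam'].round(3).tolist())
cv2.imwrite('pics/w0.png',p['img'][:,:,::-1])
E
```

```text
box [0.462 0.284 0.045]
sleeve [ 0.439 -0.368  0.072]
timer [0.443 0.107 0.02 ]
bottle base [0.465 0.384 0.   ]
cyl [ 0.472 -0.49   0.   ]
beaker [ 0.439 -0.271  0.   ]
box [0.41  0.291 0.045]
coup [ 0.392 -0.296  0.07 ]
bottle base [0.446 0.385 0.   ]
cyl top [ 0.41  -0.306  0.184]
beaker [ 0.428 -0.244  0.   ]
[[297.3186396354542, 0.0, 256.339763014187], [0.0, 297.3186396354542, 189.8967584031052], [0.0, 0.0, 1.0]] [[0.448, 0.894, -0.0, -0.624], [-0.855, 0.428, -0.294, 0.038], [-0.263, 0.132, 0.956, -0.38], [0.0, 0.0, 0.0, 1.0]]
```

The scene shows the grey selector box near (213,165), with the timer beside it at (231,189) and the bottle behind at (203,155). The coupler is near (313,245), between the beaker (291,228) and the cylinder (348,250). I'm moving above the box first.

Request:
servo_tool --commands '[-0.06, -0.038, 0, 0, 0, 0, 1, -0.06, -0.038, 0, 0, 0, 0, 1, -0.06, -0.038, 0, 0, 0, 0, 1, -0.06, -0.038, 0, 0, 0, 0, 1, -0.06, -0.038, 0, 0, 0, 0, 1, -0.06, -0.038, 0, 0, 0, 0, 1, -0.06, -0.038, 0, 0, 0, 0, 1, -0.06, -0.038, 0, 0, 0, 0, 1, -0.06, -0.038, 0, 0, 0, 0, 1, 0, 0, 0, 0, 0, 0, 1, 0, 0, 0, 0, 0, 0, 1]'

```text
t: 1.97
tcp_pos: [0.4457, 0.2838, 0.2315]
tool_rot: [0.232, 0.973, 0.0, 0.0]
force: [-0.4, 0.8, -0.2]
finger_gap: 1.003
gripper_force: 0.0
```

```bash
python3 - <<'E'
from h import *
s=manip.sense();print(s['t'],s['tcp_pos'],s['tool_rot'],s['q'])
p=manip.snapshot('wrist')
for q,z in [('selector_box',.045),('knob_grip',.08),('timer',.02),('amber_bottle',.06)]:
  for d in manip.silhouettes(p,q)[:2]:
    v,u=np.nonzero(d['pixels']);c=cv2.minAreaRect(np.c_[u,v].astype(np.float32))
    print(q,d['box'],round(d['conf'],2),c,at_z(p,u.mean(),v.mean(),z,True).round(4))
cv2.imwrite('pics/w1.png',cv2.resize(p['img'][:,:,::-1],(800,600),interpolation=cv2.INTER_CUBIC))
np.save('w1.npy',p,allow_pickle=True)
E
```

```text
1.9667 [0.44573086 0.28375703 0.23145502] [2.31844105e-01 9.72752934e-01 1.69677937e-04 1.03679542e-04] [ 3.55159707e-01  3.97611183e-01  1.67405444e+00  1.90345164e-04
  1.06956608e+00 -7.47782013e-01]
selector_box [182.6, 121.2, 116.8, 111.6] 0.71 ((242.15194702148438, 181.819580078125), (95.5599594116211, 89.14216613769531), 61.47687911987305) [0.4493 0.2623 0.045 ]
selector_box [136.6, 190.9, 52.8, 52.1] 0.38 ((163.0155792236328, 217.55563354492188), (46.91560363769531, 44.643009185791016), 74.35775756835938) [0.4482 0.1533 0.045 ]
knob_grip [217.1, 163.1, 42.6, 41.5] 0.68 ((238.5, 183.5), (41.0, 43.0), 90.0) [0.4463 0.2639 0.08  ]
knob_grip [0.2, 311.4, 21.8, 29.3] 0.63 ((6.074589252471924, 322.4171447753906), (14.94021224975586, 32.77927017211914), 41.987213134765625) [ 0.4825 -0.2646  0.08  ]
timer [137.1, 193.2, 55.1, 46.0] 0.73 ((163.47079467773438, 217.63807678222656), (46.82426834106445, 45.68836975097656), 75.3791275024414) [0.4536 0.1414 0.02  ]
amber_bottle [305.7, 113.8, 69.1, 52.8] 0.74 ((340.0000305175781, 140.0), (73.53910827636719, 56.56854248046875), 45.0) [0.4552 0.3798 0.06  ]
```

View pics/w1.png

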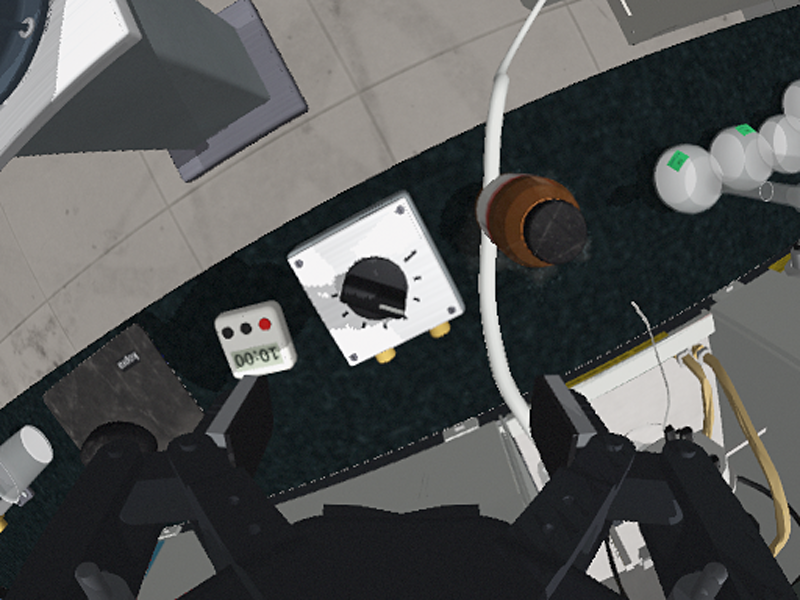

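```bash
python3 - <<'E'
from h import *
p=np.load('w1.npy',allow_pickle=True).item();k=.64
f=lambda u,v,z:at_z(p,u*k,v*k,z,True)
C=np.array([f(*c,.045) for c in [(289,258),(405,194),(466,309),(353,366)]]);print(C.round(4),C.mean(0))
for a,b in [(0,3),(1,2),(0,1),(3,2)]: d=C[b]-C[a];print(np.hypot(*d[:2]),np.degrees(np.arctan2(d[1],d[0])))
c=C.mean(0)
for n,u,v,z in [('stub1',386,356,.03),('stub2',440,329,.03),('long',411,254,.045),('ptr tip',405,312,.085),('ptr in',380,304,.085),('knobtop',376,287,.07)]:
    X=f(u,v,z);print(n,X.round(4),np.degrees(np.arctan2(*(X-c)[[1,0]])))
a=f(380,304,.085);b=f(405,312,.085);print(np.degrees(np.arctan2(*(b-a)[[1,0]])))
im=p['img'][140:230,190:300,::-1]
cv2.imwrite('pics/w1c.png',cv2.resize(im,(770,600),interpolation=cv2.INTER_CUBIC))
E
```

```text
[[0.405  0.2115 0.045 ]
 [0.4027 0.3085 0.045 ]
 [0.4997 0.3111 0.045 ]
 [0.5028 0.2124 0.045 ]] [0.45257376 0.26088364 0.045     ]
0.09782516958446202 0.5373804041072432
0.09706154924007104 1.5296606767059113
0.09699101016470325 91.36798982728007
0.09868587468209834 91.80559879826404
stub1 [0.5126 0.2362 0.03  ] -22.394414622882763
stub2 [0.5111 0.2853 0.03  ] 22.621707981948695
long [0.4435 0.2928 0.045 ] 105.93756474253509
ptr tip [0.4686 0.2749 0.085 ] 41.24764961099136
ptr in [0.4563 0.2628 0.085 ] 27.570576957089113
knobtop [0.4483 0.2632 0.07  ] 151.88538865035574
44.50468944550152
```

View pics/w1c.png

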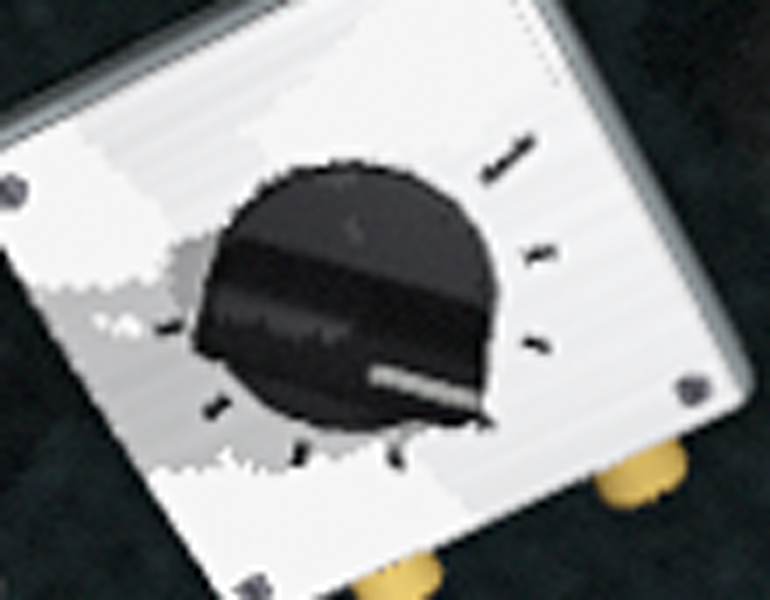

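Stubs confirm the box's +x side, and the box yaw is about 1°. The pointer, at crop (480,405), stands at about 45°, which is click 2. I'm turning the tool so the fingers close across the bar.

Request:
servo_tool --commands '[0, 0, 0.012, 0, 0, 0.0198, 1, 0, 0, 0.012, 0, 0, 0.0198, 1, 0, 0, 0.012, 0, 0, 0.0198, 1, 0, 0, 0.012, 0, 0, 0.0198, 1, 0, 0, 0.012, 0, 0, 0.0198, 1, 0, 0, 0.012, 0, 0, 0.0198, 1, 0, 0, 0.012, 0, 0, 0.0198, 1, 0, 0, 0.012, 0, 0, 0.0198, 1, 0, 0, 0.012, 0, 0, 0.0198, 1, 0, 0, 0.012, 0, 0, 0.0198, 1, 0, 0, 0.012, 0, 0, 0.0198, 1, 0, 0, 0.012, 0, 0, 0.0198, 1]'

```text
t: 3.22
tcp_pos: [0.4439, 0.2865, 0.1591]
tool_rot: [0.831, 0.557, 0.0, -0.0]
force: [0.6, -0.0, -0.7]
finger_gap: 1.003
gripper_force: 0.0
```

Request:
servo_tool --commands '[0, 0, 0, 0, 0, 0.0198, 1, 0, 0, 0, 0, 0, 0.0198, 1, 0, 0, 0, 0, 0, 0.0198, 1, -0.012, 0.02, 0, 0, 0, 0, 1, -0.012, 0.02, 0, 0, 0, 0, 1, 0, 0, 0, 0, 0, 0, 1, 0, 0, 0, 0, 0, 0, 1]'

```text
t: 3.8
tcp_pos: [0.4509, 0.2621, 0.1594]
tool_rot: [0.919, 0.395, -0.0, -0.0]
force: [-0.4, 0.3, 0.2]
finger_gap: 1.0
gripper_force: 0.0
```

```bash
cat >> h.py <<'E'
def yaw(s): return np.degrees(R.from_quat(s['tool_rot']).as_euler('ZYX'))[0]
def tl(s,d): return R.from_quat(s['tool_rot']).inv().apply(d)
def look(qs,name=None):
    s=manip.sense();print('t',s['t'],s['tcp_pos'].round(4),'Rx',R.from_quat(s['tool_rot']).as_matrix()[:,0].round(4),'yaw',round(yaw(s),2),'q',np.round(s['q'],2))
    p=manip.snapshot('wrist')
    for q,z in qs:
      for d in manip.silhouettes(p,q)[:2]:
        v,u=np.nonzero(d['pixels']);print(q,np.round(d['box']),round(d['conf'],2),at_z(p,u.mean(),v.mean(),z,True).round(4))
    if name: cv2.imwrite(f'pics/{name}.png',cv2.resize(p['img'][:,:,::-1],(800,600),interpolation=cv2.INTER_CUBIC)); np.save(name+'.npy',p,allow_pickle=True)
    return s,p
E
python3 - <<'E'
from h import *
s,p=look([('knob_grip',.07),('selector_box',.045)],'w2')
E
```

```text
t 3.8 [0.4509 0.2621 0.1594] Rx [ 0.6879  0.7258 -0.    ] yaw 46.53 q [0.31 0.49 1.76 0.   0.89 1.07]
knob_grip [236. 160.  52.  64.] 0.94 [0.456 0.262 0.07 ]
selector_box [188. 108. 147. 144.] 0.9 [0.4591 0.2634 0.045 ]
```

View pics/w2.png

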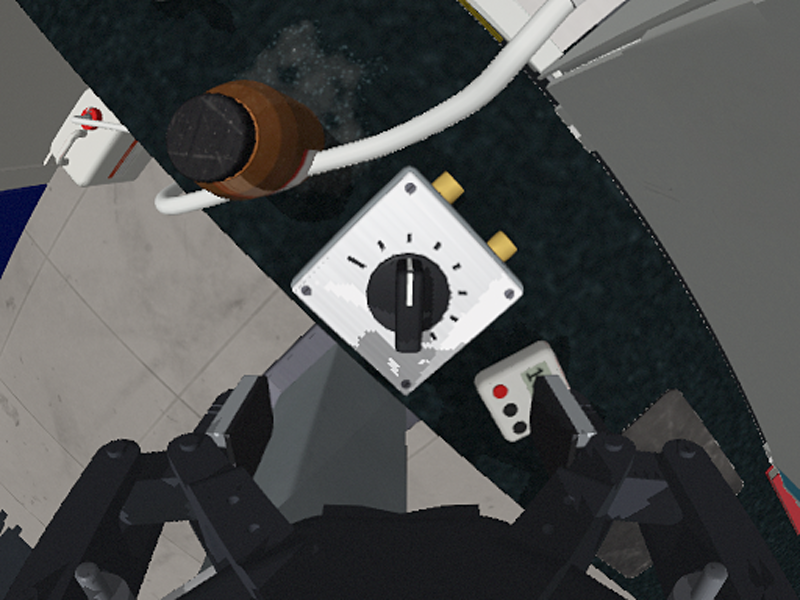

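The bar stands vertical in the image, from (408,258) to (407,350), and is aligned with the tool. The pointer is at the third mark. I'm checking the centre.

```bash
python3 - <<'E'
from h import *
p=np.load('w2.npy',allow_pickle=True).item();k=.64
f=lambda u,v,z:at_z(p,u*k,v*k,z,True)
C=np.array([f(*c,.045) for c in [(292,287),(408,167),(523,290),(407,397)]]);print(C.round(4),C.mean(0))
d=C[1]-C[0];print(np.hypot(*d[:2]),np.degrees(np.arctan2(d[1],d[0])))
print(f(408,261,.085),f(407,333,.085), f(407.5,293,.054))
p1=np.load('w1.npy',allow_pickle=True).item()
print(at_z(p1,239.3,191,.085,True))
for c in C.mean(0),[.4555,.2615,.045]: print(proj(p,np.array([c[0],c[1],.085]),True)/k,proj(p1,np.array([c[0],c[1],.085]),True)/k)
E
```

```text
[[0.4059 0.3069 0.045 ]
 [0.5018 0.3097 0.045 ]
 [0.5031 0.2121 0.045 ]
 [0.4053 0.208  0.045 ]] [0.45401479 0.25917035 0.045     ]
0.09598678640431849 1.7287960034931618
[0.47114586 0.27823251 0.085     ] [0.44551184 0.25168212 0.085     ] [0.45404397 0.25970134 0.054     ]
[0.45107833 0.26102037 0.085     ]
[409.16222207 311.7300044 ] [373.50128918 303.47498917]
[408.12550501 306.5139168 ] [377.69894552 303.87482875]
```

Request:
servo_tool --commands '[0, 0.006, 0.04, 0, 0, 0, 1, 0, 0, 0.04, 0, 0, 0, 1, 0, 0, 0.04, 0, 0, 0, 1, 0, 0, 0.04, 0, 0, 0, 1, 0, 0, 0.034, 0, 0, 0, 1, 0, 0, 0, 0, 0, 0, 1, 0, 0, 0, 0, 0, 0, 1]'

```text
t: 4.53
tcp_pos: [0.4524, 0.2607, 0.0617]
tool_rot: [0.919, 0.395, -0.001, -0.0]
force: [0.6, 0.5, 0.7]
finger_gap: 1.001
gripper_force: 0.0
```

Request:
servo_tool --commands '[0, 0, 0, 0, 0, 0, -1, 0, 0, 0, 0, 0, 0, -1, 0, 0, 0, 0, 0, 0, -1, 0, 0, 0, 0, 0, 0, -1, 0, 0, 0, 0, 0, 0, -1, 0, 0, 0, 0, 0, 0, -1, 0, 0, 0, 0, 0, 0, -1, 0, 0, 0, 0, 0, 0, -1, 0, 0, 0, 0, 0, 0, -1]' --force 40

```text
t: 5.28
tcp_pos: [0.4542, 0.2602, 0.0631]
tool_rot: [0.919, 0.395, 0.001, 0.001]
force: [2.0, -5.1, 5.4]
finger_gap: 0.152
gripper_force: 43.8
```

```bash
cat > st.py <<'E'
from h import *
s=manip.sense();print(s['t'],s['tcp_pos'].round(4),'yaw',round(yaw(s),2),'F',s['force'].round(1),'T',s['ft_torque'].round(2),'gap',round(s['finger_gap'],3),s['gripper_force'],'q',np.round(s['q'],2),'z',R.from_quat(s['tool_rot']).as_matrix()[:,2].round(3))
E
python3 st.py
```

```text
5.2833 [0.4542 0.2602 0.0631] yaw 46.52 F [ 2.  -5.1  5.4] T [-0.76 -0.21 -0.07] gap 0.152 43.776665925979614 q [ 0.31  0.66  1.82 -0.    0.66  1.07] z [ 0.002 -0.    -1.   ]
```

Request:
servo_tool --commands '[0, 0, 0, 0, 0, -0.014, -1, 0, 0, 0, 0, 0, -0.014, -1, 0, 0, 0, 0, 0, -0.014, -1, 0, 0, 0, 0, 0, -0.014, -1, 0, 0, 0, 0, 0, -0.014, -1, 0, 0, 0, 0, 0, -0.014, -1, 0, 0, 0, 0, 0, -0.014, -1, 0, 0, 0, 0, 0, -0.014, -1, 0, 0, 0, 0, 0, -0.014, -1, 0, 0, 0, 0, 0, -0.014, -1, 0, 0, 0, 0, 0, -0.014, -1, 0, 0, 0, 0, 0, -0.014, -1]'

```text
t: 6.28
tcp_pos: [0.4529, 0.2604, 0.0631]
tool_rot: [0.594, 0.805, -0.0, 0.0]
force: [0.9, -4.8, 7.5]
finger_gap: 0.153
gripper_force: 48.1
```

```bash
python3 st.py
```

```text
6.2833 [0.4529 0.2604 0.0631] yaw 107.18 F [ 0.9 -4.8  7.5] T [-0.9  -0.04 -0.96] gap 0.153 48.11869740486145 q [ 0.31  0.66  1.82 -0.    0.66  0.01] z [-0. -0. -1.]
```

Request:
servo_tool --commands '[0, 0, 0, 0, 0, -0.004, -1, 0, 0, 0, 0, 0, -0.004, -1, 0, 0, 0, 0, 0, 0, -1]'

```text
t: 6.53
tcp_pos: [0.4528, 0.261, 0.0632]
tool_rot: [0.577, 0.817, 0.001, -0.001]
force: [-1.1, -1.1, 7.6]
finger_gap: 0.155
gripper_force: 65.1
```

```bash
python3 st.py
```

```text
6.5333 [0.4528 0.261  0.0632] yaw 109.58 F [-1.1 -1.1  7.6] T [-0.05  0.22 -0.75] gap 0.155 65.14810438267887 q [ 0.31  0.66  1.82  0.    0.66 -0.04] z [-0.     0.002 -1.   ]
```

The stop is reached: the grip force rises and the yaw lags at about 107°. I'm releasing and lifting.

Request:
servo_tool --commands '[0, 0, 0, 0, 0, 0.003, 1, 0, 0, 0, 0, 0, 0.002, 1, 0, 0, 0, 0, 0, 0, 1, 0, 0, 0, 0, 0, 0, 1, 0, 0, 0, 0, 0, 0, 1, 0, 0, 0, 0, 0, 0, 1, 0, 0, -0.07, 0, 0, 0, 1, 0, 0, -0.07, 0, 0, 0, 1, 0, 0, -0.07, 0, 0, 0, 1, 0, 0, -0.07, 0, 0, 0, 1, 0, 0, -0.07, 0, 0, 0, 1, 0, 0, -0.07, 0, 0, 0, 1]'

```text
t: 7.53
tcp_pos: [0.4523, 0.2606, 0.274]
tool_rot: [0.587, 0.809, -0.0, -0.0]
force: [0.2, -0.5, 0.0]
finger_gap: 0.999
gripper_force: 0.0
```

```bash
python3 st.py; python3 - <<'E'
from h import *
s,p=look([('knob_grip',.07),('coupler',.05)])
p2=p
cv2.imwrite('pics/w3.png',cv2.resize(p['img'][:,:,::-1][120:260,180:340],(685,600),interpolation=cv2.INTER_CUBIC))
np.save('w3.npy',p,allow_pickle=True)
p=manip.snapshot('scene')
a=at_z(p,304,244,.072);b=at_z(p,329,230,.072);print(a,b,np.degrees(np.arctan2(*(b-a)[[1,0]])))
c=at_z(p,461*.64,403*.64,.01);d=at_z(p,515*.64,388*.64,.01);print(c,d,np.degrees(np.arctan2(*(d-c)[[1,0]])))
E
```

```text
7.5333 [0.4523 0.2606 0.274 ] yaw 108.08 F [ 0.2 -0.5  0. ] T [ 0.02 -0.06 -0.  ] gap 0.999 0.0 q [ 0.31  0.34  1.64  0.    1.17 -0.01] z [-0. -0. -1.]
t 7.5333 [0.4523 0.2606 0.274 ] Rx [-0.3103  0.9506  0.    ] yaw 108.08 q [ 0.31  0.34  1.64  0.    1.17 -0.01]
knob_grip [239. 146.  37.  43.] 0.76 [0.4522 0.2615 0.07  ]
[ 0.4016576  -0.37340041  0.072     ] [ 0.5107769  -0.35710403  0.072     ] 8.494039750938084
[ 0.39387239 -0.34832367  0.01      ] [ 0.51280058 -0.36666908  0.01      ] -8.769113720502045
```

View pics/w3.png

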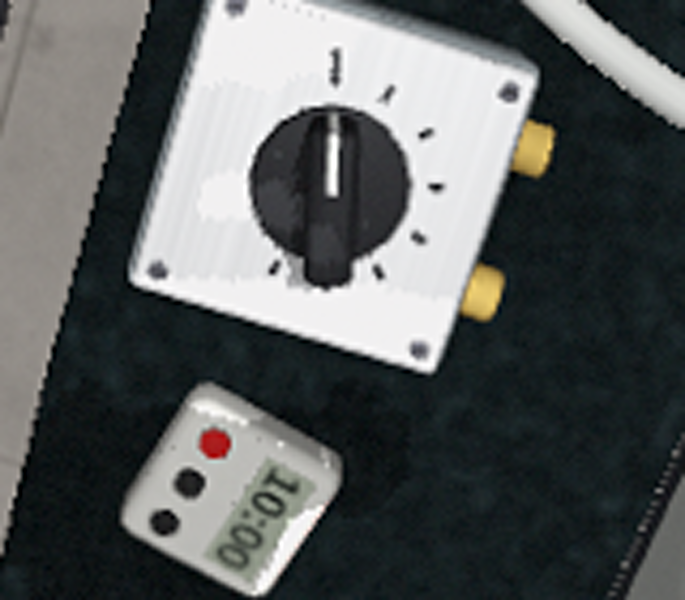

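The pointer stands exactly on the long mark (335,60), so the knob is at 0. I'm moving to the coupler.

Request:
servo_tool --commands '[-0.074, -0.0257, 0, 0, 0, 0, 1, -0.074, -0.0257, 0, 0, 0, 0, 1, -0.074, -0.0257, 0, 0, 0, 0, 1, -0.074, -0.0257, 0, 0, 0, 0, 1, -0.074, -0.0257, 0, 0, 0, 0, 1, -0.074, -0.0257, 0, 0, 0, 0, 1, -0.074, -0.0257, 0, 0, 0, 0, 1, -0.074, -0.0257, 0, 0, 0, 0, 1, -0.074, -0.0257, 0, 0, 0, 0, 1, -0.074, -0.0257, 0, 0, 0, 0, 1, -0.074, -0.0257, 0, 0, 0, 0, 1, -0.074, -0.0257, 0, 0, 0, 0, 1]'

```text
t: 8.73
tcp_pos: [0.4424, -0.2102, 0.2701]
tool_rot: [0.588, 0.809, 0.0, -0.003]
force: [0.1, 0.7, 0.4]
finger_gap: 1.001
gripper_force: 0.0
```

Request:
servo_tool --commands '[-0.074, -0.0257, 0, 0, 0, 0, 1, -0.074, -0.0257, 0, 0, 0, 0, 1, -0.074, -0.0257, 0, 0, 0, 0, 1, -0.074, -0.0257, 0, 0, 0, 0, 1, 0, 0, 0, 0, 0, 0.0198, 1, 0, 0, 0, 0, 0, 0.0198, 1, 0, 0, 0, 0, 0, 0.0198, 1, 0, 0, 0, 0, 0, 0.0198, 1, 0, 0, 0, 0, 0, 0.0198, 1, 0, 0, 0, 0, 0, 0.0198, 1, 0, 0, 0, 0, 0, 0.0198, 1, 0, 0, 0, 0, 0, 0.0198, 1]'

```text
t: 9.73
tcp_pos: [0.4401, -0.3647, 0.2695]
tool_rot: [0.904, 0.428, -0.001, -0.003]
force: [-0.2, 0.0, 0.2]
finger_gap: 1.0
gripper_force: 0.0
```

Request:
servo_tool --commands '[0, 0, 0, 0, 0, 0.0198, 1, 0, 0, 0, 0, 0, 0.0198, 1, 0, 0, 0, 0, 0, 0.0198, 1, 0, 0, 0, 0, 0, 0.0198, 1, 0, 0, 0, 0, 0, 0.0198, 1, 0, 0, 0, 0, 0, 0.0198, 1, 0, 0, 0, 0, 0, 0.0198, 1, 0, 0, 0, 0, 0, 0, 1, 0, 0, 0, 0, 0, 0, 1]'

```text
t: 10.48
tcp_pos: [0.4404, -0.365, 0.2703]
tool_rot: [1.0, 0.012, -0.001, -0.002]
force: [0.0, -0.7, -0.4]
finger_gap: 0.999
gripper_force: 0.0
```

```bash
python3 - <<'E'
from h import *
s,p=look([('coupler',.06),('sleeve_mid',.08),('beaker',.05),('cylinder',.05)],'w4')
E
```

```text
t 10.4833 [ 0.4404 -0.365   0.2703] Rx [ 0.9997  0.0232 -0.0026] yaw 1.33 q [-0.89  0.41  1.52 -0.    1.21  0.66]
coupler [230. 100.  54. 104.] 0.83 [ 0.4573 -0.3669  0.06  ]
sleeve_mid [245. 149.  31.  43.] 0.74 [ 0.437  -0.3694  0.08  ]
beaker [127. 132.  65.  53.] 0.87 [ 0.4427 -0.2373  0.05  ]
cylinder [324. 118.  94.  56.] 0.72 [ 0.4665 -0.5092  0.05  ]
```

View pics/w4.png

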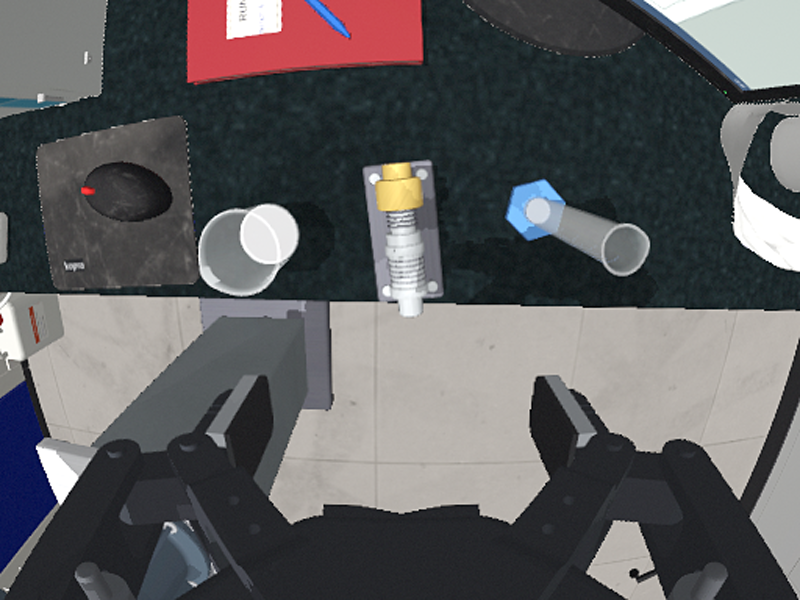

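```bash
python3 - <<'E'
from h import *
p=np.load('w4.npy',allow_pickle=True).item();k=.64
f=lambda u,v,z:at_z(p,u*k,v*k,z,True)
a=f(411,314,.072);b=f(399,187,.072);print(a,b,np.degrees(np.arctan2(*(b-a)[[1,0]])))
P=np.array([f(*c,.01) for c in [(364,168),(432,162),(442,295),(379,303)]]);print(P.round(4),P.mean(0))
for i,j in [(3,0),(2,1)]: d=P[j]-P[i];print(np.hypot(*d[:2]),np.degrees(np.arctan2(d[1],d[0])))
E
```

```text
[ 0.39599722 -0.373998    0.072     ] [ 0.49340089 -0.36252659  0.072     ] 6.716885262329341
[[ 0.5055 -0.3319  0.01  ]
 [ 0.512  -0.39    0.01  ]
 [ 0.3932 -0.4035  0.01  ]
 [ 0.3843 -0.3463  0.01  ]] [ 0.4487494  -0.36792486  0.01      ]
0.12210622708788438 6.807473458084194
0.11951145964732901 6.459970984381609
```

Request:
servo_tool --commands '[0, 0, 0.055, 0, 0, -0.015, 1, 0, 0.008, 0.055, 0, 0, 0, 1, 0, 0, 0.055, 0, 0, 0, 1, 0, 0, 0.055, 0, 0, 0, 1, 0, 0, 0, 0, 0, 0, 1, 0, 0, 0, 0, 0, 0, 1]'

```text
t: 11.23
tcp_pos: [0.4409, -0.3691, 0.1613]
tool_rot: [0.998, 0.057, -0.001, -0.001]
force: [0.3, 0.8, 0.8]
finger_gap: 1.004
gripper_force: 0.0
```

```bash
python3 - <<'E'
from h import *
s,p=look([('sleeve_mid',.08)],'w5')
cv2.imwrite('pics/w5c.png',cv2.resize(p['img'][:,:,::-1][100:250,190:340],(600,600),interpolation=cv2.INTER_CUBIC))
E
```

```text
t 11.2333 [ 0.4409 -0.3691  0.1613] Rx [ 0.9934  0.1145 -0.0019] yaw 6.57 q [-0.89  0.55  1.62  0.    0.97  0.56]
sleeve_mid [237. 168.  38.  64.] 0.78 [ 0.4378 -0.3686  0.08  ]
```

View pics/w5c.png

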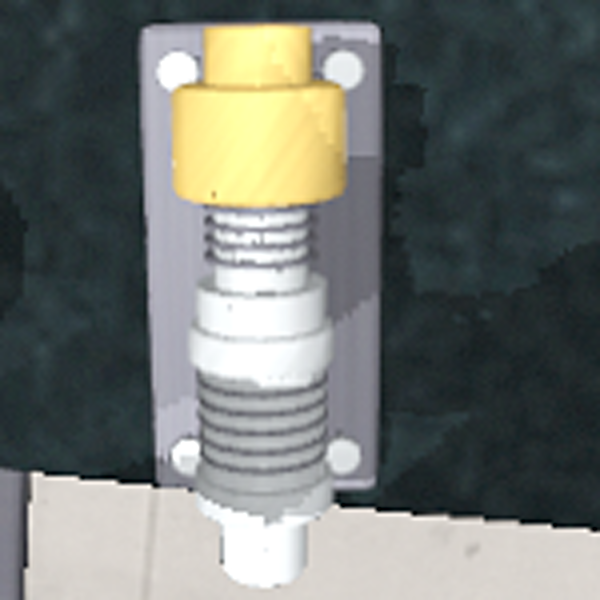

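The crop shows the brass collar (260,150), spring (260,235), rear flange (260,355), ribbed waist from about 382 to 485, front flange to 512, and mouth at 580.

```bash
python3 - <<'E'
from h import *
p=np.load('w5.npy',allow_pickle=True).item();s=manip.sense()
f=lambda u,v,z:at_z(p,190+u/4,100+v/4,z,True)
P=np.array([f(*c,.01) for c in [(138,28),(382,28),(377,488),(160,486)]]);c=P.mean(0)
for i,j in [(3,0),(2,1)]: d=P[j]-P[i];print(np.hypot(*d[:2]),np.degrees(np.arctan2(d[1],d[0])))
th=np.radians(6.7);e=np.array([np.cos(th),np.sin(th),0]);n=np.array([-e[1],e[0],0])
print('plate centre',c, 'tcp in frame',e@(s['tcp_pos']-c),n@(s['tcp_pos']-c))
for nm,u,v,z in [('mouth',264,582,.072),('frontflange front',264,512,.087),('waist front',264,487,.085),('waist rear',262,385,.087),('rearfl front top',262,378,.087),('rearfl back',262,333,.087),('hub back',262,285,.085),('collar',260,200,.089),('collar left',175,150,.072),('collar right',346,150,.072),('waist L',199,440,.072),('waist R',329,440,.072)]:
  X=f(u,v,z);print(nm,(e@(X-c)).round(4),(n@(X-c)).round(4))
print('cam',ray(p,0,0,True)[0])
E
```

```text
0.12055442852919954 7.899531871883311
0.12103223987299461 7.275565066271259
plate centre [ 0.44940917 -0.36787323  0.01      ] tcp in frame -0.007334527644585191 -0.002055216913907776
mouth -0.0564 0.0001
frontflange front -0.0326 -0.0
waist front -0.028 -0.0
waist rear -0.0059 0.0003
rearfl front top -0.0045 0.0003
rearfl back 0.0045 0.0002
hub back 0.0133 0.0002
collar 0.0303 0.0005
collar left 0.0375 0.0172
collar right 0.0374 -0.0162
waist L -0.023 0.0136
waist R -0.023 -0.0136
cam [ 0.51504452 -0.36115628  0.30374918]
```

Request:
servo_tool --commands '[-0.018, -0.004, 0, 0, 0, -0.002, 1, 0, 0, 0.044, 0, 0, 0, 1, 0, 0, 0.044, 0, 0, 0, 1, 0, 0, 0.044, 0, 0, 0, 1, 0, 0, 0.044, 0, 0, 0, 1, 0, 0, 0.04, 0, 0, 0, 1, 0, 0, 0, 0, 0, 0, 1, 0, 0, 0, 0, 0, 0, 1]'

```text
t: 12.0
tcp_pos: [0.4322, -0.3691, 0.055]
tool_rot: [0.998, 0.064, -0.0, 0.0]
force: [0.7, -0.8, 1.3]
finger_gap: 0.994
gripper_force: 0.0
```

Request:
servo_tool --commands '[0, 0, 0, 0, 0, 0, -1, 0, 0, 0, 0, 0, 0, -1, 0, 0, 0, 0, 0, 0, -1, 0, 0, 0, 0, 0, 0, -1, 0, 0, 0, 0, 0, 0, -1, 0, 0, 0, 0, 0, 0, -1, 0, 0, 0, 0, 0, 0, -1, 0, 0, 0, 0, 0, 0, -1, 0, 0, 0, 0, 0, 0, -1]' --force 50

```text
t: 12.75
tcp_pos: [0.4326, -0.3689, 0.0553]
tool_rot: [0.998, 0.063, 0.0, 0.0]
force: [-0.5, 1.7, 4.7]
finger_gap: 0.286
gripper_force: 48.8
```

```bash
python3 st.py
```

```text
12.75 [ 0.4326 -0.3689  0.0553] yaw 7.26 F [-0.5  1.7  4.7] T [ 0.19  0.07 -0.  ] gap 0.286 48.75974357128143 q [-0.9   0.71  1.71  0.    0.73  0.54] z [ 0.001 -0.    -1.   ]
```

Gap 0.286 means the pads are on the waist. I'm pulling back.

Request:
servo_tool --commands '[0.0026, 0, 0, 0, 0, 0, -1, 0.0026, 0, 0, 0, 0, 0, -1, 0.0026, 0, 0, 0, 0, 0, -1, 0.0026, 0, 0, 0, 0, 0, -1, 0.0026, 0, 0, 0, 0, 0, -1, 0.0026, 0, 0, 0, 0, 0, -1, 0.0026, 0, 0, 0, 0, 0, -1, 0.0026, 0, 0, 0, 0, 0, -1, 0, 0, 0, 0, 0, 0, -1]'

```text
t: 13.5
tcp_pos: [0.4413, -0.3677, 0.0553]
tool_rot: [0.998, 0.064, -0.001, -0.0]
force: [-6.2, -1.1, 6.8]
finger_gap: 0.288
gripper_force: 48.9
```

```bash
python3 st.py
```

```text
13.5 [ 0.4413 -0.3677  0.0553] yaw 7.32 F [-6.2 -1.1  6.8] T [-0.21  0.94 -0.08] gap 0.288 48.86268496513367 q [-0.89  0.71  1.69 -0.    0.74  0.56] z [-0.003 -0.    -1.   ]
```

Request:
servo_tool --commands '[0.002, 0, 0, 0, 0, 0, -1, 0.002, 0, 0, 0, 0, 0, -1, 0.002, 0, 0, 0, 0, 0, -1, 0, 0, 0, 0, 0, 0, -1]'

```text
t: 13.83
tcp_pos: [0.444, -0.3674, 0.0553]
tool_rot: [0.998, 0.064, -0.002, -0.0]
force: [-7.3, -1.3, 8.0]
finger_gap: 0.284
gripper_force: 48.9
```

```bash
python3 st.py
```

```text
13.8333 [ 0.444  -0.3674  0.0553] yaw 7.33 F [-7.3 -1.3  8. ] T [-0.19  0.97 -0.1 ] gap 0.284 48.88632416725159 q [-0.88  0.72  1.68 -0.    0.74  0.56] z [-0.003  0.    -1.   ]
```

Request:
servo_tool --commands '[0.002, 0, 0, 0, 0, 0, -1, 0.002, 0, 0, 0, 0, 0, -1, 0.002, 0, 0, 0, 0, 0, -1, 0, 0, 0, 0, 0, 0, -1]'

```text
t: 14.17
tcp_pos: [0.4446, -0.3673, 0.0553]
tool_rot: [0.998, 0.065, -0.004, -0.001]
force: [-14.0, -3.8, 10.4]
finger_gap: 0.281
gripper_force: 49.1
```

```bash
python3 st.py
```

```text
14.1667 [ 0.4446 -0.3673  0.0553] yaw 7.4 F [-14.   -3.8  10.4] T [-0.61  2.06 -0.07] gap 0.281 49.10111367702484 q [-0.88  0.72  1.68 -0.01  0.75  0.57] z [-0.008  0.001 -1.   ]
```

The hard stop is reached: force has jumped to 14 N with no more travel. I'm releasing to let it spring forward, then lifting for a look.

Request:
servo_tool --commands '[0, 0, 0, 0, 0, 0, 1, 0, 0, 0, 0, 0, 0, 1, 0, 0, 0, 0, 0, 0, 1, 0, 0, 0, 0, 0, 0, 1, 0, 0, 0, 0, 0, 0, 1, 0, 0, 0, 0, 0, 0, 1, 0, 0, 0, 0, 0, 0, 1, 0, 0, -0.05, 0, 0, 0, 1, 0, 0, -0.05, 0, 0, 0, 1, 0, 0, -0.05, 0, 0, 0, 1, 0, 0, -0.06, 0, 0, 0, 1]'

```text
t: 15.08
tcp_pos: [0.4481, -0.366, 0.1594]
tool_rot: [0.998, 0.063, -0.001, -0.001]
force: [-0.8, -0.8, 0.0]
finger_gap: 0.999
gripper_force: 0.0
```

```bash
python3 - <<'E'
from h import *
s,p=look([('sleeve_mid',.08)],'w6')
cv2.imwrite('pics/w6c.png',cv2.resize(p['img'][:,:,::-1][100:250,190:340],(600,600),interpolation=cv2.INTER_CUBIC))
print(s['force'],s['finger_gap'])
E
```

```text
t 15.0833 [ 0.4481 -0.366   0.1594] Rx [ 0.9919  0.1267 -0.0014] yaw 7.28 q [-0.88  0.56  1.62  0.    0.97  0.57]
sleeve_mid [242. 179.  34.  63.] 0.72 [ 0.4374 -0.3687  0.08  ]
[-0.81497515 -0.75653639  0.01309275] 0.999247502914155
```

View pics/w6c.png

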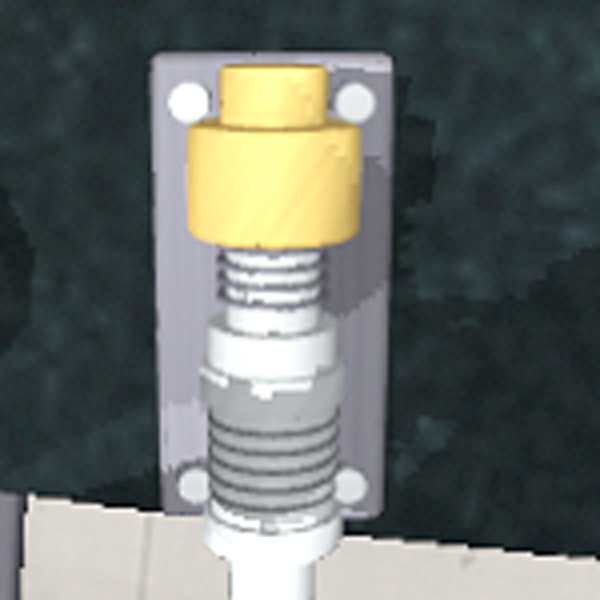

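The sleeve is fully forward again: spring gap as before, and centre at x = 0.4374 against 0.4378. I'm going back to the knob.

Request:
servo_tool --commands '[0, 0, -0.058, 0, 0, 0, 1, 0, 0, -0.058, 0, 0, 0, 1, 0, 0, -0.058, 0, 0, 0, 1, 0, 0, -0.058, 0, 0, 0, 1, 0, 0, 0, 0, 0, -0.0196, 1, 0, 0, 0, 0, 0, -0.0196, 1, 0, 0, 0, 0, 0, -0.0196, 1, 0, 0, 0, 0, 0, -0.0196, 1, 0, 0, 0, 0, 0, -0.0196, 1, 0, 0, 0, 0, 0, -0.0196, 1, 0, 0, 0, 0, 0, -0.0196, 1, 0, 0, 0, 0, 0, -0.0196, 1]'

```text
t: 16.18
tcp_pos: [0.4484, -0.3663, 0.2742]
tool_rot: [0.848, 0.53, -0.0, -0.001]
force: [0.5, 0.8, 0.3]
finger_gap: 0.998
gripper_force: 0.0
```

Request:
servo_tool --commands '[0, 0, 0, 0, 0, -0.0196, 1, 0, 0, 0, 0, 0, -0.0196, 1, 0, 0, 0, 0, 0, -0.0196, 1, 0, 0, 0, 0, 0, -0.0196, 1, 0, 0, 0, 0, 0, -0.0196, 1, 0, 0, 0, 0, 0, -0.0196, 1, 0.075, 0.0225, 0, 0, 0, 0, 1, 0.075, 0.0225, 0, 0, 0, 0, 1, 0.075, 0.0225, 0, 0, 0, 0, 1, 0.075, 0.0225, 0, 0, 0, 0, 1, 0.075, 0.0225, 0, 0, 0, 0, 1, 0.075, 0.0225, 0, 0, 0, 0, 1]'

```text
t: 17.18
tcp_pos: [0.4506, -0.1299, 0.2746]
tool_rot: [0.602, 0.799, 0.0, -0.001]
force: [0.8, -0.6, 0.5]
finger_gap: 1.002
gripper_force: 0.0
```

Request:
servo_tool --commands '[0.075, 0.0225, 0, 0, 0, 0, 1, 0.075, 0.0225, 0, 0, 0, 0, 1, 0.075, 0.0225, 0, 0, 0, 0, 1, 0.075, 0.0225, 0, 0, 0, 0, 1, 0.075, 0.0225, 0, 0, 0, 0, 1, 0.075, 0.0225, 0, 0, 0, 0, 1, 0.075, 0.0225, 0, 0, 0, 0, 1, 0.075, 0.0225, 0, 0, 0, 0, 1, 0.075, 0.0225, 0, 0, 0, 0, 1, 0.075, 0.0225, 0, 0, 0, 0, 1, 0, 0, 0, 0, 0, 0, 1, 0, 0, 0, 0, 0, 0, 1]'

```text
t: 18.18
tcp_pos: [0.4548, 0.2614, 0.2743]
tool_rot: [0.6, 0.8, -0.001, -0.0]
force: [-0.2, -0.4, 0.1]
finger_gap: 0.998
gripper_force: 0.0
```

```bash
python3 st.py
```

```text
18.1833 [0.4548 0.2614 0.2743] yaw 106.31 F [-0.2 -0.4  0.1] T [ 0.02 -0.03  0.05] gap 0.998 0.0 q [ 0.31  0.34  1.63 -0.    1.17  0.02] z [-0.001 -0.001 -1.   ]
```

Request:
servo_tool --commands '[-0.003, -0.004, 0.06, 0, 0, 0, 1, 0, 0, 0.06, 0, 0, 0, 1, 0, 0, 0.06, 0, 0, 0, 1, 0, 0, 0.06, 0, 0, 0, 1, 0, 0, 0.06, 0, 0, 0, 1, 0, 0, 0.06, 0, 0, 0, 1, 0, 0, 0.064, 0, 0, 0, 1, 0, 0, 0, 0, 0, 0, 1, 0, 0, 0, 0, 0, 0, 1]'

```text
t: 18.93
tcp_pos: [0.4529, 0.2559, 0.0619]
tool_rot: [0.602, 0.798, -0.002, -0.002]
force: [-0.4, -0.2, 0.5]
finger_gap: 0.998
gripper_force: 0.0
```

```bash
python3 st.py
```

```text
18.9333 [0.4529 0.2559 0.0619] yaw 105.96 F [-0.4 -0.2  0.5] T [0.02 0.02 0.03] gap 0.998 0.0 q [ 0.3   0.66  1.82 -0.    0.66  0.02] z [-0.005 -0.002 -1.   ]
```

Request:
servo_tool --commands '[0, 0, 0, 0, 0, 0, -1, 0, 0, 0, 0, 0, 0, -1, 0, 0, 0, 0, 0, 0, -1, 0, 0, 0, 0, 0, 0, -1, 0, 0, 0, 0, 0, 0, -1, 0, 0, 0, 0, 0, 0, -1, 0, 0, 0, 0, 0, 0, -1, 0, 0, 0, 0, 0, 0, -1, 0, 0, 0, 0, 0, 0, -1]' --force 40

```text
t: 19.68
tcp_pos: [0.4539, 0.2576, 0.0643]
tool_rot: [0.602, 0.799, 0.0, -0.0]
force: [-2.1, -2.0, 7.3]
finger_gap: 0.155
gripper_force: 42.0
```

```bash
python3 st.py
```

```text
19.6833 [0.4539 0.2576 0.0643] yaw 106.01 F [-2.1 -2.   7.3] T [-0.11  0.36 -0.21] gap 0.155 41.983686089515686 q [0.3  0.66 1.82 0.   0.66 0.02] z [-0.  0. -1.]
```

Request:
servo_tool --commands '[0, 0, 0, 0, 0, 0.018, -1, 0, 0, 0, 0, 0, 0.018, -1, 0, 0, 0, 0, 0, 0.018, -1, 0, 0, 0, 0, 0, 0.018, -1, 0, 0, 0, 0, 0, 0.018, -1, 0, 0, 0, 0, 0, 0.018, -1, 0, 0, 0, 0, 0, 0.018, -1, 0, 0, 0, 0, 0, 0.018, -1, 0, 0, 0, 0, 0, 0.018, -1, 0, 0, 0, 0, 0, 0.018, -1, 0, 0, 0, 0, 0, 0.018, -1, 0, 0, 0, 0, 0, 0.018, -1]'

```text
t: 20.68
tcp_pos: [0.4522, 0.2581, 0.0644]
tool_rot: [0.97, 0.242, -0.001, -0.001]
force: [-4.7, 2.7, 9.2]
finger_gap: 0.159
gripper_force: 42.2
```

```bash
python3 st.py
```

```text
20.6833 [0.4522 0.2581 0.0644] yaw 27.97 F [-4.7  2.7  9.2] T [0.47 0.84 0.03] gap 0.159 42.17388868331909 q [0.3  0.66 1.82 0.   0.66 1.38] z [-0.003  0.    -1.   ]
```

Request:
servo_tool --commands '[0, 0, 0, 0, 0, 0.0125, -1, 0, 0, 0, 0, 0, 0.0125, -1, 0, 0, 0, 0, 0, 0.0125, -1, 0, 0, 0, 0, 0, 0.0125, -1, 0, 0, 0, 0, 0, 0.0125, -1, 0, 0, 0, 0, 0, 0.0125, -1, 0, 0, 0, 0, 0, 0.0125, -1, 0, 0, 0, 0, 0, 0.01, -1, 0, 0, 0, 0, 0, 0.004, -1, 0, 0, 0, 0, 0, 0, -1, 0, 0, 0, 0, 0, 0, -1]'

```text
t: 21.6
tcp_pos: [0.452, 0.2589, 0.0644]
tool_rot: [0.997, -0.073, -0.002, -0.001]
force: [-5.9, 5.1, 8.7]
finger_gap: 0.151
gripper_force: 42.1
```

```bash
python3 st.py
```

```text
21.6 [0.452  0.2589 0.0644] yaw -8.32 F [-5.9  5.1  8.7] T [ 0.85  0.98 -0.06] gap 0.151 42.12569296360016 q [0.3  0.66 1.82 0.   0.66 2.02] z [-0.003  0.002 -1.   ]
```

Request:
servo_tool --commands '[0, 0, 0, 0, 0, 0.004, -1, 0, 0, 0, 0, 0, 0.004, -1, 0, 0, 0, 0, 0, 0, -1, 0, 0, 0, 0, 0, 0, 1, 0, 0, 0, 0, 0, 0, 1, 0, 0, 0, 0, 0, 0, 1, 0, 0, 0, 0, 0, 0, 1, 0, 0, 0, 0, 0, 0, 1, 0, 0, 0, 0, 0, 0, 1, 0, 0, 0, 0, 0, 0, 1, 0, 0, -0.04, 0, 0, 0, 1, 0, 0, -0.06, 0, 0, 0, 1]'

```text
t: 22.6
tcp_pos: [0.4522, 0.2567, 0.1114]
tool_rot: [0.995, -0.097, -0.003, 0.001]
force: [0.3, 0.4, 0.3]
finger_gap: 1.001
gripper_force: 0.0
```

Request:
servo_tool --commands '[0, 0, -0.07, 0, 0, 0, 1, 0, 0, -0.07, 0, 0, 0, 1, 0, 0, -0.07, 0, 0, 0, 1, 0, 0, -0.07, 0, 0, 0, 1, 0, 0, 0, 0, 0, 0, 1, 0, 0, 0, 0, 0, 0, 1]'

```text
t: 23.1
tcp_pos: [0.4555, 0.2579, 0.2556]
tool_rot: [0.995, -0.097, 0.003, -0.001]
force: [-0.7, -0.2, -0.5]
finger_gap: 0.998
gripper_force: 0.0
```

```bash
python3 - <<'E'
from h import *
s,p=look([('knob_grip',.07),('timer',.02),('amber_bottle',.06)])
cv2.imwrite('pics/w7c.png',cv2.resize(p['img'][:,:,::-1][110:260,170:340],(680,600),interpolation=cv2.INTER_CUBIC))
E
```

```text
t 23.1 [0.4555 0.2579 0.2556] Rx [ 0.9812 -0.193   0.005 ] yaw -11.13 q [ 0.3   0.36  1.66 -0.    1.12  2.07]
knob_grip [237. 148.  40.  44.] 0.74 [0.4564 0.2578 0.07  ]
timer [322. 115.  48.  50.] 0.88 [0.4593 0.1381 0.02  ]
amber_bottle [125. 156.  70.  64.] 0.93 [0.4523 0.3811 0.06  ]
```

View pics/w7c.png

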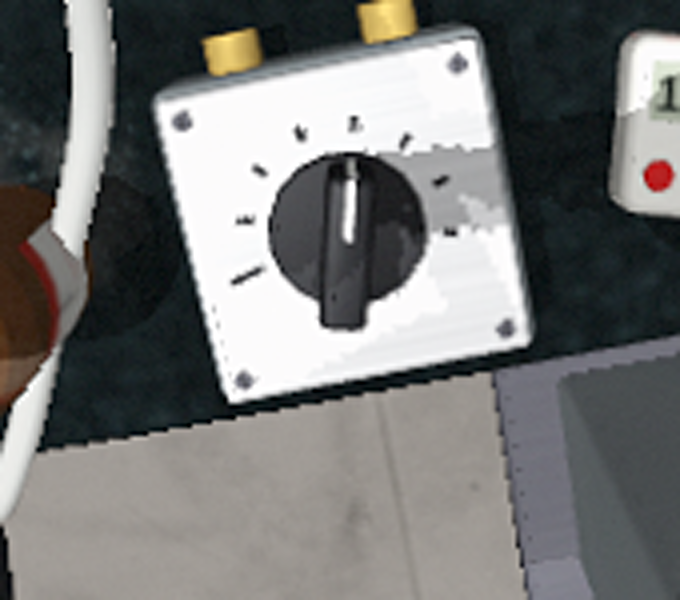

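The pointer (350,165) stands at the fourth mark (354,122) counted from the long one (245,275). Bottle and timer haven't moved, and the gripper is clear.

```bash
python3 -c "
from station import manip
print(manip.sign_off())"
```

```text
the job is handed in; nothing more can be done
None
```

The job is done and handed in: the knob went to its counter-clockwise stop, the sleeve was pulled fully back and sprang fully forward, and the knob now stands at click 4 without having gone past it; the bottle and timer measured unmoved afterwards, and I did not re-measure the beaker and cylinder after working beside them.

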